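Raise the counterweighted hold-down of a tube mixer and slide the rack home

TASK

The tube rack has been set only part way onto the tube mixer, in front of its lowered hold-down arm. With the fingertips, push the arm up by its grip bar until it passes its balance point and stays up by itself, guiding it rather than flinging it; then take the fingers away and gently push the rack along the deck until it is fully home against the rear stop. Only push: grip and lift nothing, keep the tubes standing in the rack, leave the things round the mixer alone, and leave the arm raised so that the last tubes can be added.

Things in the scene. Friction and masses are not known exactly. Their poses are not given: they have to be found in the camera images.
- mixer: White tube mixer fixed to the worktop, 290 x 150 mm. Origin on the worktop under the centre of the rack's home place; x points to its rear, z up. Steel deck: top at z = 0.056, front edge x = -0.140, up to the rubber-faced rear stop at x = 0.090; side rails 16 mm high, 67 mm apart. Behind the stop two grey columns (x = 0.085 to 0.125, 190 mm high) carry the arm.
- hold_arm (a joint): Hold-down arm, rad: 0 = lowered, its pad over the rear of the deck in the rack's way; grows as the grip bar is pushed up and back; 1.55 = rear stop. Gravity only, lightly damped: 1 to 1.6 N at the bar moves it; balance point at about 0.84. Let go short of it, the arm falls back to 0; 0.1 or more beyond it, the counterweight carries it on to 1.55 in about a second, where it stays.
- grip_bar (a point): Middle of the arm's black grip bar: round, 16 mm thick, 74 mm long, along the mixer's y, joining the two bent 10 mm side tubes (90 mm apart) at the arm's front end. With the arm lowered it lies 145 mm in front of (mixer -x) and 80 mm above the hinge, at z = 0.235; it swings about the hinge at 166 mm radius. Free air below and in front of it; tube tops reach z = 0.146.
- hinge (a point): Point on the arm's hinge line, midway between the columns: in the mixer's frame x = 0.105, y = 0, z = 0.155. The line runs along the mixer's y; raising the arm moves the bar up, then towards the mixer's rear (+x).
- tube_rack: Grey tube rack, 62 x 180 x 56 mm, 0.2 to 0.35 kg, loose on the mixer's deck between the rails. Origin: centre of its underside; its y is the long axis and points to the mixer's front (-x), so the end wall to push (62 mm wide, full height) is at y = +0.090. It starts 70 to 95 mm short of home, overhanging the deck's front. Home: origin at mixer x = 0, far end wall touching the rear stop.
- tube_1: Capped sample tube, purple cap, 16 mm thick, 84 mm high, standing loose in the rack (top at z = 0.146). Origin: centre of its foot; z along it.
- tube_2: Capped sample tube, purple cap, as tube_1, in the rack.
- tube_3: Capped sample tube, white cap, as tube_1, in the rack.
- tray: Bystander: white shallow tray, 78 x 138 x 30 mm, with one more capped tube lying in it, to the left of the mixer. Origin: centre of its underside.
- slide_box: Bystander: white closed slide box, 93 x 100 x 46 mm, to the right in front. Origin: centre of its underside.
- spray_bottle: Bystander: spray bottle with green head, 79 x 102 x 214 mm, to the right. Origin: centre of its underside.

How it is judged:
By the outcome, as a careful person would: the job done as asked, in the order asked, and still so for the second after the job is handed in, with the robot touching nothing.
It also fails if it takes over 51 s, if anything falls off the work surface, if the arm or the gripper's body presses on something with over 40 N, if the wrist force passes 120 N, or if a joint passes its speed limit or range.

ROBOT

A 7-joint arm with a two-finger parallel gripper is mounted at the origin on a cart in front of the work surface, level with it; the furniture and walls round the work are solid. World frame = base frame: x ahead of the robot, y to its left, z up, the work surface at z = 0. Lengths are in mm, angles in degrees, forces in N, time in s.
With the tool pointing down it reaches from about 400 to 900 mm from the base axis. Payload 5.5 kg.
Tool frame: the origin (TCP) lies at the centre of the arm's flange, where the gripper is bolted on; the fingertips stand 173 mm ahead of it and the grasp point (between the pads) lies 155 mm ahead of it; x points along the fingers, z is the direction in which the jaws open and shut, and the axes are right-handed (so a half turn about x gives the same grasp; the last joint's range is limited). The gripper opens to 85 mm and grips with 20 to 120 N. Pads are 22 mm wide; open, the fingers measure 114 mm over their backs; the gripper's body (76 mm by 85 mm) begins 54 mm behind the grasp point. The pads swing forward as they close: fully open they stand 13 mm farther back than shut.
Start: joints at [-49.549, 28.699, -24.465, 88.831, 12.651, 65.22, -12.049], TCP at [278.475, 587.323, 404.71] pointing down, gripper open.
Joint ranges: [-164.97, 164.97], [-17.58, 116.51], [-87.97, 89.64], [11.32, 138.91], [-80.73, 260.73], [10.89, 115.49], [-147.41, 147.41]. Speed limits (degrees/s): [147.25, 147.25, 180, 180, 180, 180, 180].

INTERFACE

Orientations are given as [roll, pitch, yaw] about the fixed x, y, z axes, in that order (R = Rz(yaw) Ry(pitch) Rx(roll)).
In Python, from rig import robot, cams gives the robot as it stands.
- The arm moves only by the shell command python3 -m inch 'ROWS' [OPENING] [FORCE]. ROWS is JSON, a list of rows, each an object with "xyz": the shift along the tool's x, y, z in m, a list of three; "twist": the turn about the tool's x in rad. In form: [{"xyz": [tx, ty, tz], "twist": twist}, ...]. A call has 1 to 12 rows; each row is the pose to reach, as a shift and turn from the pose commanded when the call began, along the tool's axes at that moment; what a row does not reach only later rows make up. A row lasts 1/8 s, in which the tool goes at most 62.5 mm and 10.7 degrees, less where a joint would pass 70% of its speed; a pose out of reach is approached as far as the arm can. A call with a gripper value outside its range is refused whole. OPENING is the opening, from 0 (shut) to 1 (fully open), set as the call begins (- or left out, the last holds). The fingers move at their own pace and stop on an object; FORCE is the grip in N (left out, the last holds). Time passes only in rows, so rows that repeat a pose let the fingers close. It gives the time, the measured TCP pose, the force and the opening at its end, in the units of the state.
- robot.state(): the state, without advancing time (a new reading comes with each control period).
- cams.get_image(name): name is "scene" or "top" or "wrist"; returns the picture (420x560x3 uint8, blue, green, red); there is no depth.
- cams.get_calibration(name): a dict with "intrinsics" (3x3 intrinsics, pixels), "xyz" and "rotation" of the camera in the world. Camera axes: x right, y down, z forward; pixel columns grow to the right and rows downward; lengths in mm; the calibration is good to about 2 mm. The wrist camera is an equidistant fisheye: a pixel r from the principal point sees the ray r / f radians off the axis. A picture is of the moment at which its call begins: read the wrist's pose just before it. get_calibration takes no time and is no camera call; for the wrist camera it gives the pose at the moment of the call.
- robot.finish_job(): hands the job in, once; it reports no verdict.
Trained networks look in the newest picture that a camera, given by its name, has taken for a name from the list of things; names that differ only in an ending like _2 or _b are one class to them, and where a whole thing is asked for, a point or a joint stands for the part that bears it (a point fixed in the world has none). Each returns a list of dicts, best first, with "confidence" (0 to 1); they miss things now and then, are a little off and sometimes report something else, mostly with a low value. They report only what shows in the picture. A call takes as long as a camera call.
- cams.search_frame(target, camera): "position" ([column, row] in pixels, amid what is visible of it).
- cams.silhouettes(target, camera): "pixels" (420x560 bool, what is visible of it) and "position" ([column, row] in pixels, amid what is visible of it).
- cams.place_of(target, camera): "position" ([column, row] in pixels: a listed point, or the origin of a listed thing).
The state is a dict: "t": time; "qpos": joint angles; "joint_velocities": joint speeds; "tau": joint torques, N m; "ee_pos": TCP position; "tcp_rot": TCP orientation; "ft_force": force on the tool from outside, world axes, zero at the start; "moment": the same for the moment, N m; "finger_gap": opening from 0.0 (shut) to 1.0 (fully open).
Only numpy, scipy, OpenCV 4.12 (cv2) and the standard library are available. Lean on these libraries where they do the work, as an engineer would, in place of code of your own. Each camera call takes 0.05 s, during which the arm holds its last target.

## Working session

There is one attempt and no reset: what is moved stays moved. The work goes in short steps, Python scripts to look and compute and a shell command to move; the robot and the scene stay as the last step left them, time stands still between calls to the robot, and variables do not carry over. Pictures are saved under pics/ and viewed, and the job is handed in when it is done.

```bash
ls; mkdir -p pics
python3 - <<'E'
from rig import robot, cams
import cv2
print(robot.state())
for n in ["scene","top"]:
    cv2.imwrite(f"pics/{n}0.png",cams.get_image(n)); c=cams.get_calibration(n); print(n,c)
    for t in ["grip_bar","hinge","mixer","tube_rack"]:
        try:
            print(t,[(d["position"],round(d["confidence"],2)) for d in cams.place_of(t,n)][:2])
        except Exception as e: print(t,e)
E
```

```text
pics
{'t': 0.0, 'qpos': array([-49.54906617,  28.75357839, -24.45192801,  88.8934806 ,
        12.65196094,  65.22122124, -12.04982729]), 'joint_velocities': array([ 0.04640993, -0.01198961,  0.01992881, -0.01844105,  0.06131887,
        0.03385227,  0.05641898]), 'tau': array([ 7.42003544e-05, -5.69519305e+01, -5.81650123e+00, -2.80942136e+01,
        1.05267152e-02,  1.19292861e-02,  4.17963861e-05]), 'ee_pos': array([278.4122932 , 586.94247028, 403.64477299]), 'tcp_rot': array([ 179.18475875,   89.88533132, -116.18371234]), 'ft_force': array([ 0.6731587, -0.2633146,  0.1210729]), 'moment': array([-0.01593694,  0.01834753, -0.0449785 ]), 'finger_gap': 1.0002578094146117}
scene {'intrinsics': array([[411.01479315,   0.        , 281.1277397 ],
       [  0.        , 411.01479315, 208.17644687],
       [  0.        ,   0.        ,   1.        ]]), 'xyz': array([-154.27819944,  791.05812376,  628.96523248]), 'rotation': array([-114.36470967,    1.12080211, -136.41034459])}
grip_bar [([220.2, 206.4], 0.79)]
hinge [([187.9, 222.9], 0.75), ([237.3, 274.0], 0.71)]
mixer [([217.8, 283.7], 0.9)]
tube_rack [([233.5, 273.4], 0.96)]
top {'intrinsics': array([[476.87457378,   0.        , 282.01433016],
       [  0.        , 476.87457378, 206.12572032],
       [  0.        ,   0.        ,   1.        ]]), 'xyz': array([ 471.37739471,   84.33561573, 1710.32434104]), 'rotation': array([-176.54809646,   -0.69816757,  -88.30441536])}
grip_bar [([221.3, 204.8], 0.89), ([239.5, 225.3], 0.39)]
hinge [([221.6, 160.5], 0.64)]
mixer [([225.0, 197.6], 0.74)]
tube_rack [([229.8, 219.6], 0.92)]
```

View pics/scene0.png

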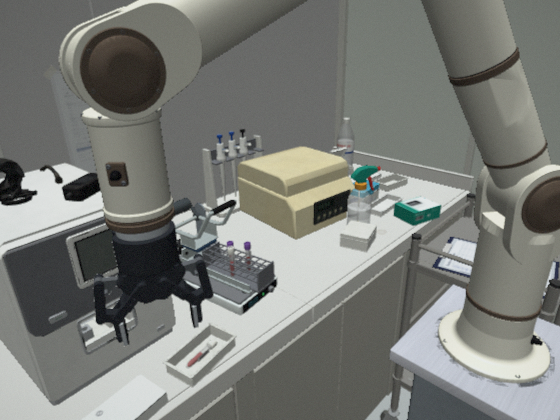

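View pics/top0.png

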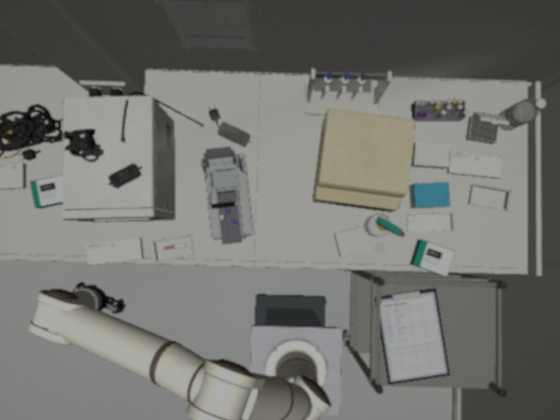

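```bash
cat > h.py <<'E'
import numpy as np
from scipy.spatial.transform import Rotation as R
def proj(c,P):
    M=R.from_euler('xyz',c["rotation"],degrees=True).as_matrix()
    p=(np.atleast_2d(P)-c["xyz"])@M
    q=p@np.array(c["intrinsics"]).T
    return q[:,:2]/q[:,2:]
def mx(p,L):  # mixer x,y,yaw(deg); L local mm
    r=R.from_euler('z',p[2],degrees=True).as_matrix()
    return np.atleast_2d(L)@r.T+[p[0],p[1],0]
E
cat > fit.py <<'E'
from rig import robot, cams
from h import *
from scipy.optimize import least_squares
C={n:cams.get_calibration(n) for n in ["scene","top"]}
O={"top":dict(grip_bar=(221.3,204.8),hinge=(221.6,160.5),mixer=(225.0,197.6),tube_rack=(229.8,219.6)),
"scene":dict(grip_bar=(220.2,206.4),hinge=(187.9,222.9),mixer=(217.8,283.7),tube_rack=(233.5,273.4))}
L=dict(grip_bar=(-40,0,235),hinge=(105,0,155),mixer=(0,0,0))
def res(p,full=False):
    r=[]
    for n in O:
        for k,v in O[n].items():
            l=(-p[3],0,56) if k=="tube_rack" else L[k]
            e=proj(C[n],mx(p,l))[0]-v; r.append(e)
            if full: print(n,k,e.round(1))
    return np.array(r).ravel()
s=least_squares(res,[600,200,0,80],loss="soft_l1"); print(s.x.round(1)); res(s.x,True)
import cv2
p=s.x
for n in C:
    im=cv2.imread(f"pics/{n}0.png")
    def ln(a,b,col): 
        q=proj(C[n],mx(p,[a,b])); cv2.line(im,*[tuple(int(round(v)) for v in w) for w in q],col,1)
    ln((-140,-33,56),(90,-33,56),(0,255,0));ln((-140,33,56),(90,33,56),(0,255,0));ln((-140,-33,56),(-140,33,56),(0,255,0))
    ln((-40,-37,235),(-40,37,235),(0,0,255)); ln((105,-45,155),(105,45,155),(255,0,0))
    d=-p[3]
    for a,b in [((d-90,-31,112),(d-90,31,112)),((d+90,-31,112),(d+90,31,112)),((d-90,-31,112),(d+90,-31,112)),((d-90,31,112),(d+90,31,112))]: ln(a,b,(0,255,255))
    c=proj(C[n],mx(p,(0,0,120)))[0].astype(int)
    x0,y0=max(c[0]-80,0),max(c[1]-75,0)
    cv2.imwrite(f"pics/{n}_fit.png",cv2.resize(im[y0:y0+120 if n=="top" else y0+150,x0:x0+160],None,fx=4,fy=4,interpolation=cv2.INTER_CUBIC)[:600])
E
python3 fit.py
```

```text
[600.9 259.4   5.2  66.8]
top grip_bar [ 0.4 -0.6]
top hinge [0.5 1.3]
top mixer [ 3.6 -0.3]
top tube_rack [-1.8 -4.4]
scene grip_bar [0.8 0.9]
scene hinge [-3.  -1.1]
scene mixer [-0.3  1.1]
scene tube_rack [0.8 2. ]
```

View pics/scene_fit.png

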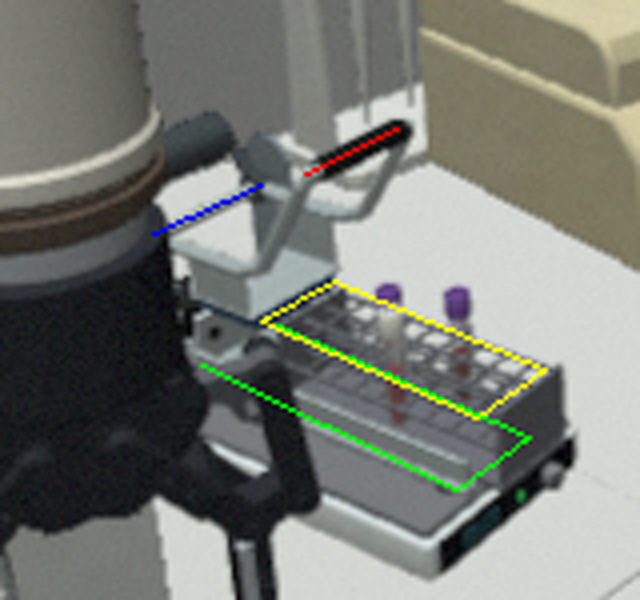

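View pics/top_fit.png

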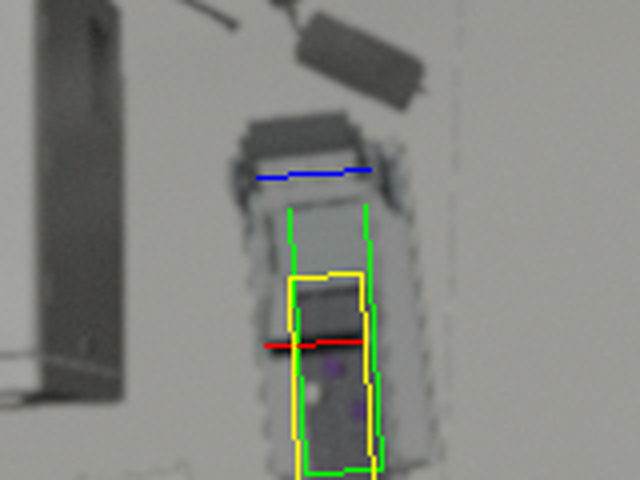

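Run:
```python
from rig import robot, cams
from h import *
s=robot.state(); M=R.from_euler('xyz',s["tcp_rot"],degrees=True).as_matrix(); print(M.round(3))
# target: mixer(-120,0) tip z 205
p=[600.9,259.4,6]
T=mx(p,(-125,0,0))[0]; T[2]=205+173+30
print(T,(M.T@(T-s["ee_pos"])).round(0))
my=mx([0,0,6],(0,1,0))[0]
zt=M[:,2]; 
a=np.degrees(np.arctan2(np.dot(np.cross(zt,my),M[:,0]),zt@my)); print("twist to align z with +mixer y",a)
print(cams.get_calibration("wrist"))
```

```text
[[-0.    -0.904  0.428]
 [-0.     0.428  0.904]
 [-1.     0.    -0.   ]]
[476.58476308 246.33394209 408.        ] [  -3. -325. -223.]
twist to align z with +mixer y -31.366126763487618
{'intrinsics': array([[325.1922621 ,   0.        , 271.19652521],
       [  0.        , 325.1922621 , 211.77835285],
       [  0.        ,   0.        ,   1.        ]]), 'xyz': array([214.12870114, 618.10101396, 374.1488335 ]), 'rotation': array([ 1.63556615e+02, -1.71765029e-02,  6.46192589e+01])}
```

```bash
python3 -m inch '[{"xyz":[0,-20,-13],"twist":0},{"xyz":[-0.01,-0.025,-0.017],"twist":-0.05}]' 0 30; echo
```

```text
t: 0.75
ee_pos: [301.3, 554.2, 412.3]
tcp_rot: [-138.9, 89.4, -72.1]
ft_force: [0.7, 1.6, 0.1]
finger_gap: 0.602
```

```bash
cat > to.py <<'E'
import sys
from rig import robot
from h import *
s=robot.state(); M=R.from_euler('xyz',s["tcp_rot"],degrees=True).as_matrix()
p=[float(v) for v in sys.argv[1].split(',')]
l=[float(v) for v in sys.argv[2].split(',')]
T=mx(p,l)[0]; T[2]+=173
my=mx([0,0,p[2]],(0,1,0))[0]; zt=M[:,2]
print("t",s["t"],"tip mixer",((np.array(s["ee_pos"])-[p[0],p[1],173])@R.from_euler('z',p[2],degrees=True).as_matrix()).round(1))
print("shift mm",(M.T@(T-s["ee_pos"])).round(1),"twist rad",np.arctan2(np.dot(np.cross(zt,my),M[:,0]),zt@my).round(3), "F",s["ft_force"].round(1))
E
python3 to.py 600.9,259.4,6 -125,0,235
```

```text
t 0.75 tip mixer [-267.1  324.5  239.3]
shift mm [   7.8 -282.4 -213.8] twist rad -0.51 F [0.7 1.6 0.1]
```

```bash
python3 -m inch '[{"xyz":[0,-0.02,-0.015],"twist":-0.03},{"xyz":[0,-0.055,-0.042],"twist":-0.1},{"xyz":[0,-0.1,-0.075],"twist":-0.18},{"xyz":[0,-0.145,-0.11],"twist":-0.26},{"xyz":[0,-0.19,-0.144],"twist":-0.35},{"xyz":[0,-0.235,-0.178],"twist":-0.43},{"xyz":[0,-0.265,-0.2],"twist":-0.49},{"xyz":[0,-0.28,-0.213],"twist":-0.51},{"xyz":[0,-0.28,-0.213],"twist":-0.51}]'
python3 - <<'E'
from rig import robot, cams
import cv2
for n in ["scene","wrist","top"]:
    cv2.imwrite(f"pics/{n}1.png",cams.get_image(n))
    if n=="wrist": print(cams.get_calibration(n))
    for t in ["grip_bar","hinge","mixer","tube_rack"]:
        print(n,t,[(d["position"],round(d["confidence"],2)) for d in cams.place_of(t,n)][:2])
E
python3 to.py 600.9,259.4,6 -125,0,235
```

```text
t: 1.88
ee_pos: [471.8, 255.6, 414.8]
tcp_rot: [-150.2, 90.0, -53.7]
ft_force: [0.6, 0.2, 0.6]
finger_gap: 0.0
scene grip_bar [([223.9, 205.9], 0.63), ([234.4, 274.8], 0.24)]
scene hinge [([186.5, 219.8], 0.9)]
scene mixer [([216.5, 282.7], 0.69), ([361.0, 221.4], 0.18)]
scene tube_rack [([235.5, 274.7], 0.74), ([249.0, 270.3], 0.49)]
{'intrinsics': array([[325.1922621 ,   0.        , 271.19652521],
       [  0.        , 325.1922621 , 211.77835285],
       [  0.        ,   0.        ,   1.        ]]), 'xyz': array([399.43206014, 249.99552276, 384.23891264]), 'rotation': array([ 1.63545999e+02, -4.89505465e-02,  9.68331534e+01])}
wrist grip_bar []
wrist hinge []
wrist mixer []
wrist tube_rack [([253.3, 239.9], 0.82), ([269.3, 244.6], 0.22)]
top grip_bar [([223.5, 206.3], 0.73)]
top hinge [([224.9, 162.9], 0.97)]
top mixer [([220.3, 159.0], 0.74), ([227.1, 200.1], 0.73)]
top tube_rack [([230.5, 218.2], 0.86)]
t 2.625 tip mixer [-129.5   11.5  241.7]
shift mm [  6.7  -4.3 -11.6] twist rad 0.012 F [-0.1 -0.2 -0.2]
```

View pics/scene1.png

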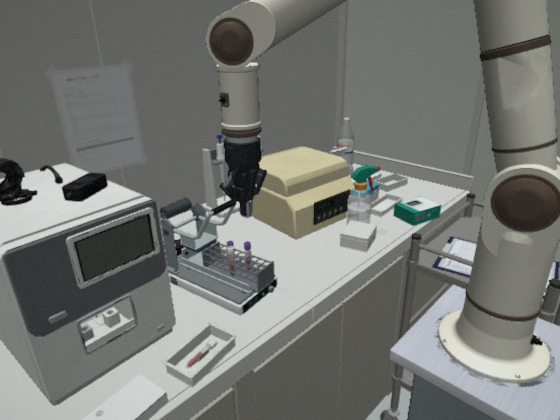

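View pics/wrist1.png

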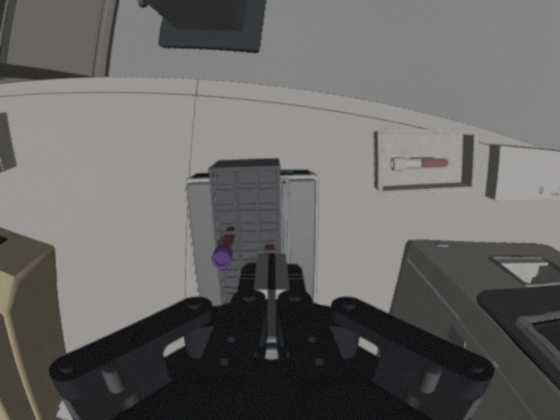

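```bash
cat >> h.py <<'E'
def projf(c,P):
    M=R.from_euler('xyz',c["rotation"],degrees=True).as_matrix()
    p=(np.atleast_2d(P)-c["xyz"])@M
    K=np.array(c["intrinsics"]); r=np.hypot(p[:,0],p[:,1]); th=np.arctan2(r,p[:,2])
    return np.c_[K[0,2]+K[0,0]*th*p[:,0]/r,K[1,2]+K[1,1]*th*p[:,1]/r]
E
cat > fit2.py <<'E'
from rig import robot, cams
from h import *
import cv2
from scipy.optimize import least_squares
C={n:cams.get_calibration(n) for n in ["scene","top","wrist"]}
O={"top":dict(grip_bar=(222.4,205.5),hinge=(223.5,161.7),mixer=(226,198.9),tube_rack=(230.1,219)),
"scene":dict(grip_bar=(222,206.1),hinge=(187,221),mixer=(217.1,283.2),tube_rack=(234.5,274)),
"wrist":dict(fl=(212,165),fr=(281,160))}
L=dict(grip_bar=(-40,0,235),hinge=(105,0,155),mixer=(0,0,0))
def res(p,full=False):
    r=[]
    for n in O:
        for k,v in O[n].items():
            l={"tube_rack":(-p[3],0,56),"fl":(-p[3]-90,-31,112),"fr":(-p[3]-90,31,112)}.get(k) or L[k]
            e=(projf if n=="wrist" else proj)(C[n],mx(p,l))[0]-v; r.append(e)
            if full: print(n,k,e.round(1))
    return np.array(r).ravel()
s=least_squares(res,[600,250,5,80],loss="soft_l1"); print(s.x.round(1)); res(s.x,True)
p=s.x
for n in C:
    im=cv2.imread(f"pics/{n}1.png"); S=4
    c=(np.array([250,230]) if n=="wrist" else proj(C[n],mx(p,(-40,0,150)))[0]).astype(int)
    x0,y0=max(c[0]-80,0),max(c[1]-75,0)
    im=cv2.resize(im[y0:y0+150,x0:x0+160],None,fx=4,fy=4,interpolation=cv2.INTER_CUBIC)
    def ln(a,b,col): 
        q=((projf if n=="wrist" else proj)(C[n],mx(p,[a,b]))-[x0,y0])*4; cv2.line(im,*[tuple(int(round(v)) for v in w) for w in q],col,1)
    ln((-140,-33,56),(90,-33,56),(0,255,0));ln((-140,33,56),(90,33,56),(0,255,0));ln((-140,-33,56),(-140,33,56),(0,255,0))
    ln((-40,-37,235),(-40,37,235),(0,0,255)); ln((105,-45,155),(105,45,155),(255,0,0))
    d=-p[3]
    for a,b in [((d-90,-31,112),(d-90,31,112)),((d+90,-31,112),(d+90,31,112)),((d-90,-31,112),(d+90,-31,112)),((d-90,31,112),(d+90,31,112))]: ln(a,b,(0,255,255))
    cv2.imwrite(f"pics/{n}_fit2.png",im)
E
python3 fit2.py
```

```text
[600.7 256.3   8.2  73. ]
top grip_bar [ 1.  -1.2]
top hinge [-2.1  0.3]
top mixer [ 3.4 -1.5]
top tube_rack [ 0. -2.]
scene grip_bar [0.7 0.5]
scene hinge [-2.7  1.2]
scene mixer [1.4 1.1]
scene tube_rack [3.6 1. ]
wrist fl [-1.3 -1. ]
wrist fr [2.7 1.5]
```

View pics/scene_fit2.png

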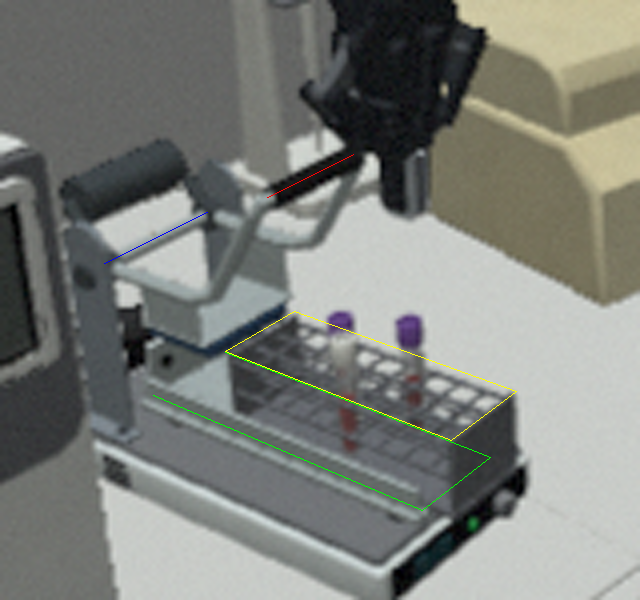

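View pics/top_fit2.png

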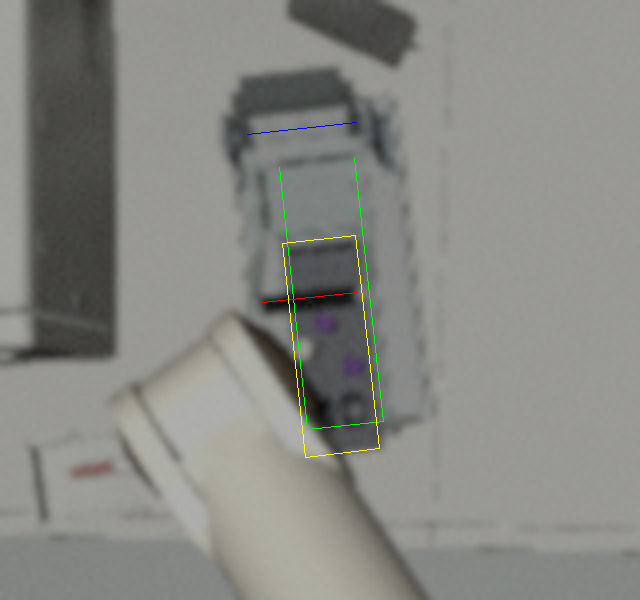

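View pics/wrist_fit2.png

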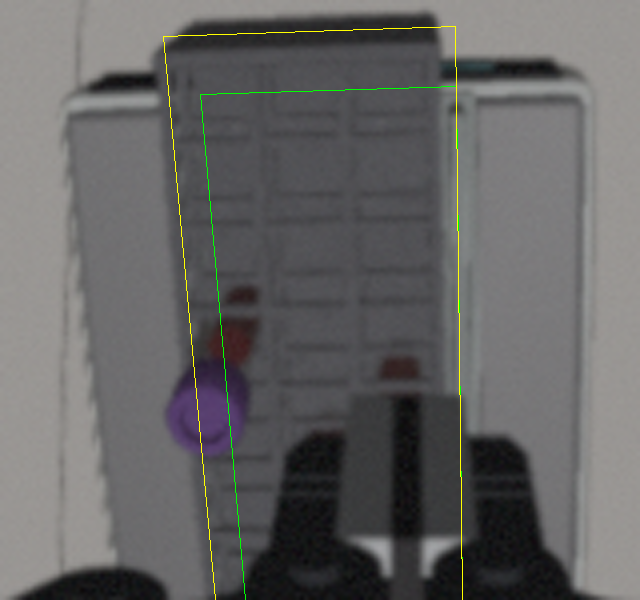

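```bash
python3 to.py 600.7,256.3,7.5 -80,0,205
python3 - <<'E'
import numpy as np
for th in np.arange(0,1.2,.1):
    a=np.radians(28.9)+th; print(th.round(2), "bar dx %.0f dz %.0f"%(145.3-166*np.cos(a),166*np.sin(a)-80.2))
E
```

```text
t 2.625 tip mixer [-128.5   17.9  241.7]
shift mm [ 36.7 -48.8 -17.3] twist rad -0.014 F [-0.1 -0.2 -0.2]
0.0 bar dx -0 dz 0
0.1 bar dx 9 dz 14
0.2 bar dx 19 dz 27
0.3 bar dx 30 dz 39
0.4 bar dx 43 dz 50
0.5 bar dx 56 dz 60
0.6 bar dx 71 dz 68
0.7 bar dx 86 dz 75
0.8 bar dx 102 dz 80
0.9 bar dx 118 dz 84
1.0 bar dx 134 dz 85
1.1 bar dx 151 dz 86
```

```bash
python3 -m inch '[{"xyz":[0.01,-0.005,-0.006],"twist":-0.005},{"xyz":[0.022,-0.01,-0.013],"twist":-0.014},{"xyz":[0.033,-0.02,-0.017],"twist":-0.014},{"xyz":[0.037,-0.033,-0.017],"twist":-0.014},{"xyz":[0.037,-0.043,-0.017],"twist":-0.014},{"xyz":[0.037,-0.048,-0.017],"twist":-0.014},{"xyz":[0.037,-0.048,-0.017],"twist":-0.014}]'
python3 to.py 600.7,256.3,7.5 -80,0,205
python3 - <<'E'
from rig import robot, cams
import cv2
im=cams.get_image("scene")
cv2.imwrite("pics/s2.png",cv2.resize(im[140:320,130:310],None,fx=3,fy=3))
E
```

```text
t: 3.5
ee_pos: [521.0, 246.4, 378.0]
tcp_rot: [-43.8, 90.0, 53.7]
ft_force: [0.2, 0.5, -0.1]
finger_gap: 0.001
t 3.5 tip mixer [-80.4   0.6 205. ]
shift mm [-0.  -0.4 -0.6] twist rad 0.0 F [ 0.2  0.5 -0.1]
```

View pics/s2.png

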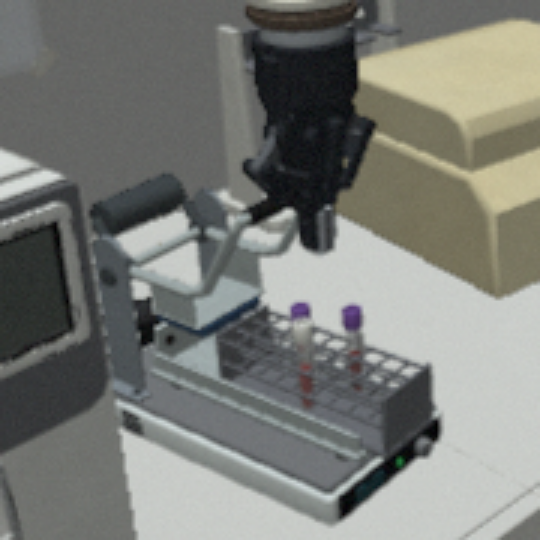

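```bash
python3 -m inch '[{"xyz":[0,-0.005,0],"twist":0},{"xyz":[0,-0.01,0],"twist":0},{"xyz":[0,-0.015,0],"twist":0},{"xyz":[0,-0.019,0],"twist":0},{"xyz":[0,-0.022,0],"twist":0},{"xyz":[0,-0.022,0],"twist":0}]'
python3 to.py 600.7,256.3,7.5 -80,0,205
python3 - <<'E'
from rig import robot, cams
import cv2
im=cams.get_image("scene")
cv2.imwrite("pics/s3.png",cv2.resize(im[180:240,150:280],None,fx=6,fy=6))
E
```

```text
t: 4.3
ee_pos: [542.5, 249.0, 377.6]
tcp_rot: [73.5, 90.0, 171.0]
ft_force: [0.7, 0.4, -0.2]
finger_gap: 0.001
t 4.3 tip mixer [-58.7   0.3 204.6]
shift mm [-0.4 21.3 -0.3] twist rad 0.0 F [ 0.7  0.4 -0.2]
```

View pics/s3.png

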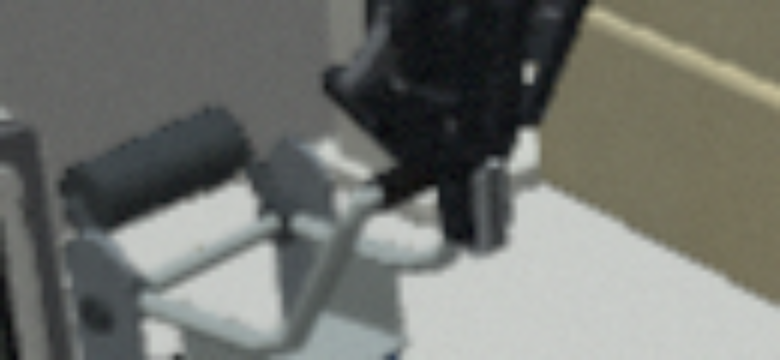

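```bash
python3 -m inch '[{"xyz":[0,-0.004,0],"twist":0},{"xyz":[-0.005,-0.008,0],"twist":0},{"xyz":[-0.011,-0.012,0],"twist":0},{"xyz":[-0.017,-0.016,0],"twist":0},{"xyz":[-0.023,-0.020,0],"twist":0},{"xyz":[-0.028,-0.024,0],"twist":0},{"xyz":[-0.033,-0.029,0],"twist":0},{"xyz":[-0.037,-0.033,0],"twist":0},{"xyz":[-0.037,-0.033,0],"twist":0}]'
python3 to.py 600.7,256.3,7.5 -58.7,0,204.6
python3 - <<'E'
from rig import robot, cams
import cv2
im=cams.get_image("scene")
cv2.imwrite("pics/s4.png",cv2.resize(im[160:240,150:280],None,fx=6,fy=6))
E
```

```text
t: 5.48
ee_pos: [575.0, 253.6, 415.2]
tcp_rot: [-32.1, 90.0, 65.4]
ft_force: [-3.9, -0.1, 3.8]
finger_gap: 0.004
t 5.475 tip mixer [-25.8   0.7 242.2]
shift mm [37.6 32.9 -0.7] twist rad 0.001 F [-3.9 -0.1  3.8]
```

View pics/s4.png

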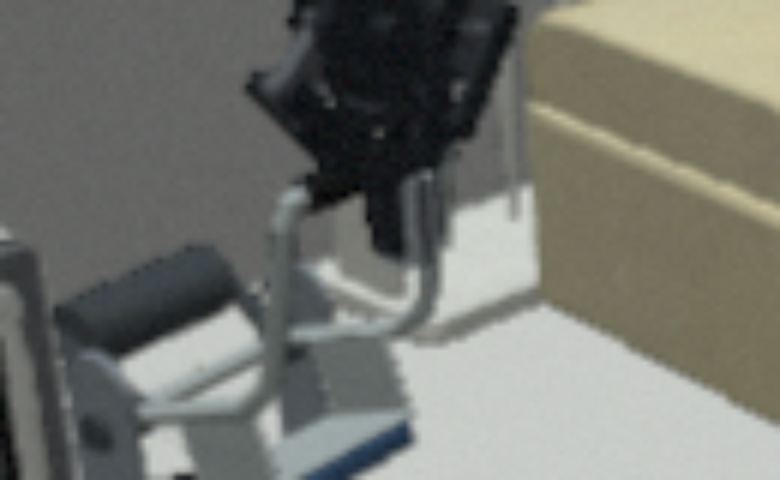

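```bash
python3 -m inch '[{"xyz":[-0.005,-0.001,0],"twist":0},{"xyz":[-0.011,-0.005,0],"twist":0},{"xyz":[-0.017,-0.010,0],"twist":0},{"xyz":[-0.023,-0.016,0],"twist":0},{"xyz":[-0.028,-0.022,0],"twist":0},{"xyz":[-0.032,-0.028,0],"twist":0},{"xyz":[-0.036,-0.034,0],"twist":0},{"xyz":[-0.039,-0.040,0],"twist":0},{"xyz":[-0.039,-0.040,0],"twist":0}]'
python3 to.py 600.7,256.3,7.5 -58.7,0,204.6
python3 - <<'E'
from rig import robot, cams
import cv2
im=cams.get_image("scene")
cv2.imwrite("pics/s5.png",cv2.resize(im[150:240,150:280],None,fx=6,fy=6))
E
```

```text
t: 6.65
ee_pos: [615.3, 258.4, 453.8]
tcp_rot: [-71.1, 90.0, 26.4]
ft_force: [0.2, -0.1, -0.0]
finger_gap: -0.001
t 6.65 tip mixer [1.480e+01 2.000e-01 2.808e+02]
shift mm [76.2 73.5 -0.2] twist rad -0.0 F [ 0.2 -0.1 -0. ]
```

View pics/s5.png

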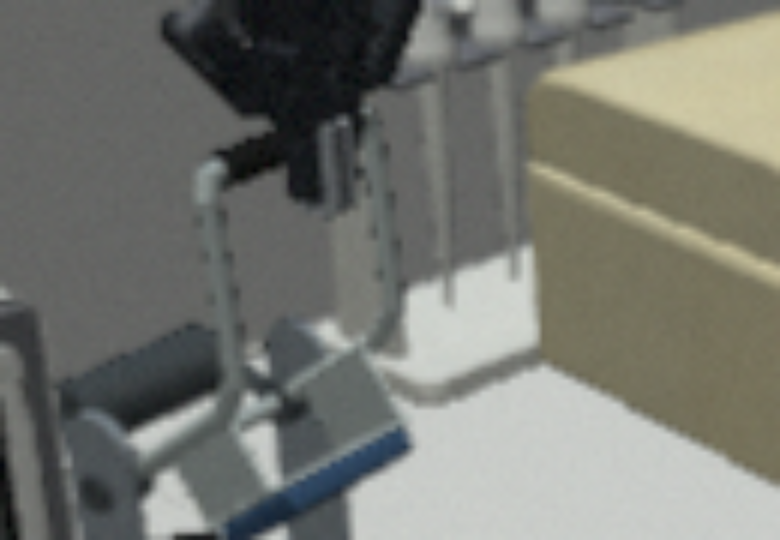

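```bash
python3 -m inch '[{"xyz":[-0.003,-0.005,0],"twist":0},{"xyz":[-0.005,-0.010,0],"twist":0},{"xyz":[-0.007,-0.016,0],"twist":0},{"xyz":[-0.008,-0.022,0],"twist":0},{"xyz":[-0.009,-0.028,0],"twist":0},{"xyz":[-0.010,-0.034,0],"twist":0},{"xyz":[-0.011,-0.040,0],"twist":0},{"xyz":[-0.011,-0.046,0],"twist":0},{"xyz":[-0.011,-0.051,0],"twist":0},{"xyz":[-0.012,-0.056,0],"twist":0},{"xyz":[-0.012,-0.060,0],"twist":0}]'
python3 to.py 600.7,256.3,7.5 -58.7,0,204.6
python3 - <<'E'
from rig import robot, cams
import cv2
im=cams.get_image("scene")
cv2.imwrite("pics/s6.png",cv2.resize(im[140:240,130:280],None,fx=5,fy=5))
E
```

```text
t: 8.07
ee_pos: [674.6, 266.4, 465.8]
tcp_rot: [-55.8, 90.0, 41.7]
ft_force: [0.4, -0.8, 0.8]
finger_gap: -0.003
t 8.075 tip mixer [ 74.6   0.3 292.8]
shift mm [ 88.2 133.3  -0.3] twist rad 0.0 F [ 0.4 -0.8  0.8]
```

View pics/s6.png

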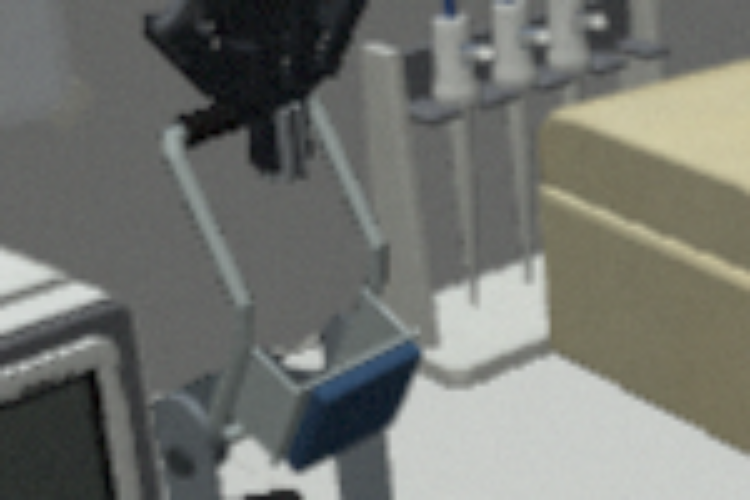

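```bash
python3 -m inch '[{"xyz":[0,-0.003,0],"twist":0},{"xyz":[0,-0.003,0],"twist":0},{"xyz":[0,-0.003,0],"twist":0},{"xyz":[0,-0.003,0],"twist":0}]'
python3 - <<'E'
from rig import robot, cams
import cv2
im=cams.get_image("scene")
cv2.imwrite("pics/s7.png",cv2.resize(im[140:240,130:280],None,fx=5,fy=5))
E
```

```text
t: 8.62
ee_pos: [677.1, 266.7, 465.7]
tcp_rot: [61.2, 90.0, 158.7]
ft_force: [-0.2, -0.3, -0.7]
finger_gap: -0.0
```

View pics/s7.png

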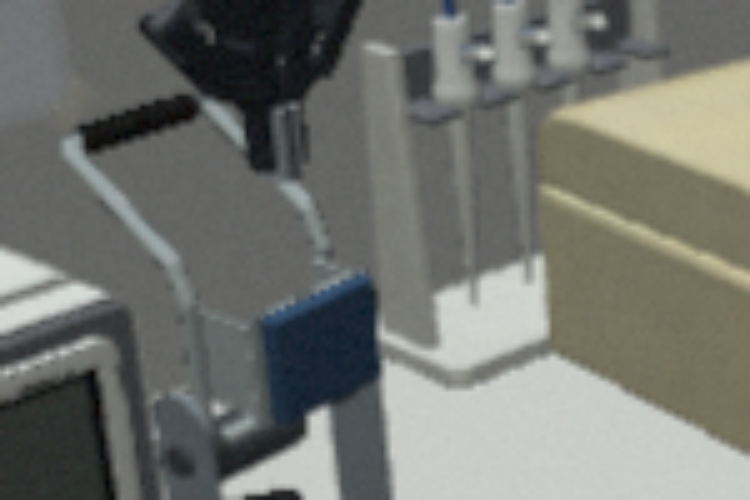

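```bash
python3 -m inch '[{"xyz":[0,0.015,0],"twist":0},{"xyz":[0,0.05,0],"twist":0},{"xyz":[0,0.09,0],"twist":0},{"xyz":[0,0.13,0],"twist":0},{"xyz":[0,0.17,0],"twist":0},{"xyz":[0.02,0.21,0],"twist":0},{"xyz":[0.05,0.25,0],"twist":0},{"xyz":[0.08,0.28,0],"twist":0},{"xyz":[0.1,0.298,0],"twist":0},{"xyz":[0.11,0.302,0],"twist":0},{"xyz":[0.11,0.302,0],"twist":0}]'
python3 to.py 600.7,256.3,7.5 -225,0,88
python3 - <<'E'
from rig import robot, cams
import cv2
for n in ["scene","top","wrist"]:
    im=cams.get_image(n)
    cv2.imwrite(f"pics/{n}8.png",im)
    c=cams.get_calibration(n)
    if n=="wrist":print(c["xyz"],c["rotation"])
    print(n,[(d["position"],round(d["confidence"],2)) for d in cams.place_of("tube_rack",n)][:2])
E
```

```text
t: 10.05
ee_pos: [378.2, 227.3, 355.8]
tcp_rot: [-62.5, 90.0, 35.1]
ft_force: [-0.3, -0.2, 0.1]
finger_gap: -0.0
t 10.05 tip mixer [-224.3    0.3  182.8]
shift mm [94.8  0.7 -0.3] twist rad 0.0 F [-0.3 -0.2  0.1]
scene [([234.4, 273.1], 0.79)]
top [([229.3, 215.4], 0.61)]
[308.08832997 218.0395016  325.75118883] [ 1.63461511e+02 -6.44924450e-02  9.74743445e+01]
wrist [([266.4, 346.4], 0.9)]
```

View pics/scene8.png

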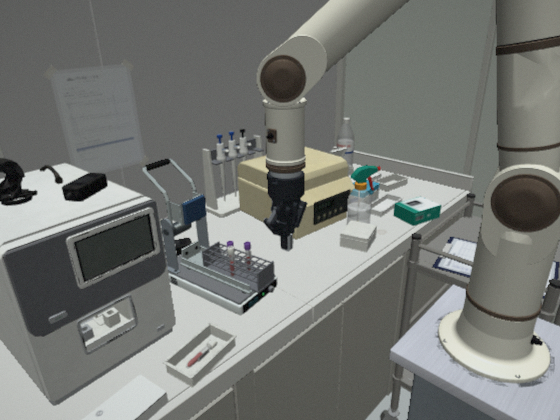

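View pics/wrist8.png

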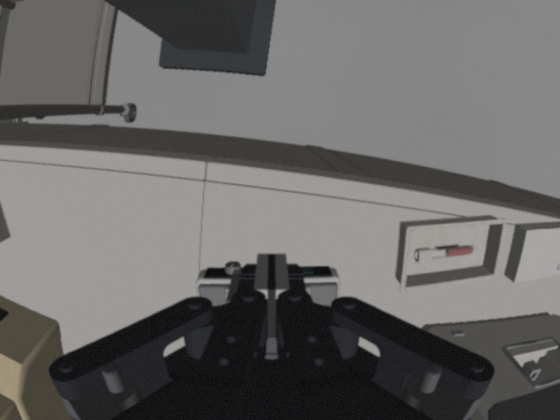

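View pics/top8.png

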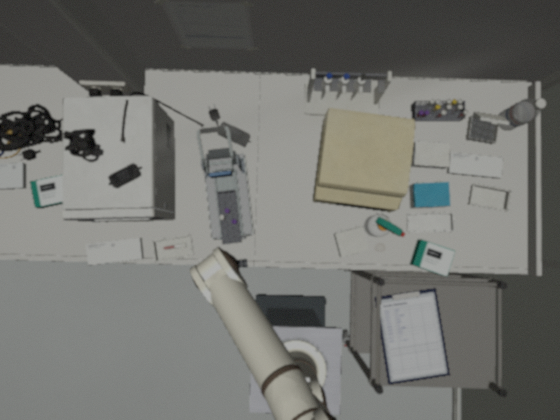

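```bash
cat > ov.py <<'E'
import sys,cv2
from rig import cams
from h import *
p=[float(v) for v in sys.argv[1].split(',')]; k=sys.argv[2]
for n in ["scene","top"]:
    c=cams.get_calibration(n); im=cv2.imread(f"pics/{n}{k}.png"); x0,y0=(175,140) if n=="top" else (165,195)
    im=cv2.resize(im[y0:y0+110,x0:x0+120],None,fx=5,fy=5,interpolation=cv2.INTER_CUBIC)
    def ln(a,b,col):
        q=(proj(c,mx(p,[a,b]))-[x0,y0]+.5)*5; cv2.line(im,*[tuple(int(round(v)) for v in w) for w in q],col,1)
    d=-p[3]; A=[(d-90,-31),(d-90,31),(d+90,31),(d+90,-31)]
    for i in range(4): ln((*A[i],112),(*A[(i+1)%4],112),(0,255,255))
    ln((d-90,-31,56),(d-90,31,56),(0,128,255))
    ln((90,-33,56),(90,33,56),(0,255,0)); ln((-140,-33.5,72),(90,-33.5,72),(0,255,0)); ln((-140,33.5,72),(90,33.5,72),(0,255,0))
    cv2.imwrite(f"pics/ov_{n}{k}.png",im)
E
python3 ov.py 600.7,256.3,7.2,77 8
```

```text
(no output)
```

View pics/ov_scene8.png

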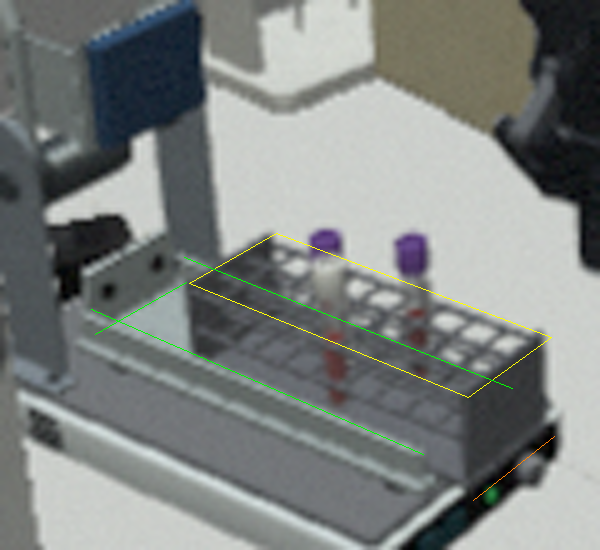

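View pics/ov_top8.png

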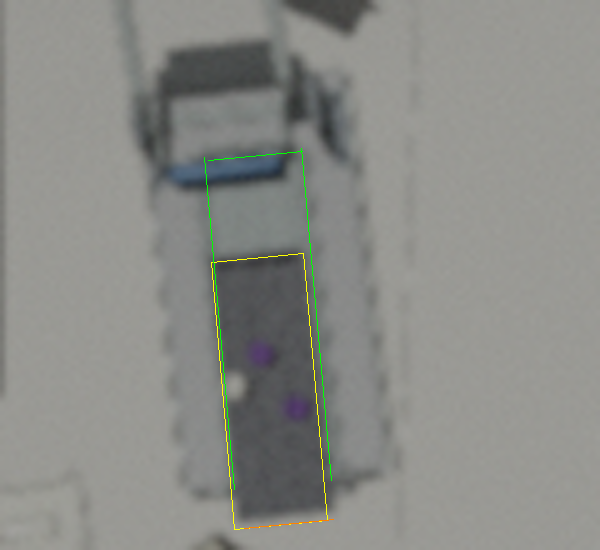

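```bash
python3 -m inch '[{"xyz":[0.015,0,0],"twist":0},{"xyz":[0.04,0,0],"twist":0},{"xyz":[0.065,0,0],"twist":0},{"xyz":[0.085,0,0],"twist":0},{"xyz":[0.093,-0.008,0],"twist":0},{"xyz":[0.095,-0.02,0],"twist":0},{"xyz":[0.095,-0.03,0],"twist":0},{"xyz":[0.095,-0.036,0],"twist":0},{"xyz":[0.095,-0.04,0],"twist":0},{"xyz":[0.095,-0.04,0],"twist":0}]'
python3 to.py 600.7,256.3,7.5 -105,0,88
python3 - <<'E'
from rig import robot, cams
import cv2
n="scene"
cv2.imwrite(f"pics/{n}9.png",cv2.resize(cams.get_image(n)[180:330,160:360],None,fx=4,fy=4))
E
```

```text
t: 11.6
ee_pos: [417.7, 232.4, 260.9]
tcp_rot: [-67.4, 90.0, 30.1]
ft_force: [-1.1, 0.2, -0.9]
finger_gap: 0.002
t 11.6 tip mixer [-184.5    0.2   87.9]
shift mm [ -0.  -79.5  -0.2] twist rad 0.0 F [-1.1  0.2 -0.9]
```

View pics/scene9.png

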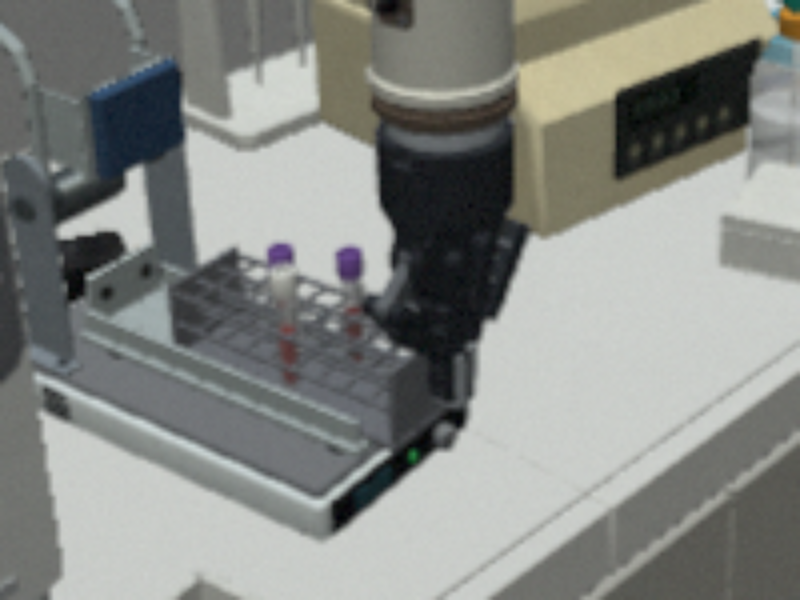

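```bash
python3 -m inch '[{"xyz":[0,-0.003,0],"twist":0},{"xyz":[0,-0.006,0],"twist":0},{"xyz":[0,-0.009,0],"twist":0},{"xyz":[0,-0.012,0],"twist":0},{"xyz":[0,-0.016,0],"twist":0},{"xyz":[0,-0.020,0],"twist":0},{"xyz":[0,-0.024,0],"twist":0},{"xyz":[0,-0.028,0],"twist":0},{"xyz":[0,-0.032,0],"twist":0},{"xyz":[0,-0.036,0],"twist":0},{"xyz":[0,-0.040,0],"twist":0},{"xyz":[0,-0.042,0],"twist":0}]'
python3 to.py 600.7,256.3,7.5 -105,0,88
python3 - <<'E'
from rig import robot, cams
import cv2
n="scene"
cv2.imwrite(f"pics/{n}10.png",cv2.resize(cams.get_image(n)[180:330,160:360],None,fx=4,fy=4))
E
```

```text
t: 13.15
ee_pos: [459.4, 237.9, 260.7]
tcp_rot: [-25.8, 90.0, 71.7]
ft_force: [-1.0, 0.1, -0.3]
finger_gap: 0.001
t 13.15 tip mixer [-142.5    0.2   87.7]
shift mm [ -0.3 -37.5  -0.2] twist rad 0.0 F [-1.   0.1 -0.3]
```

View pics/scene10.png

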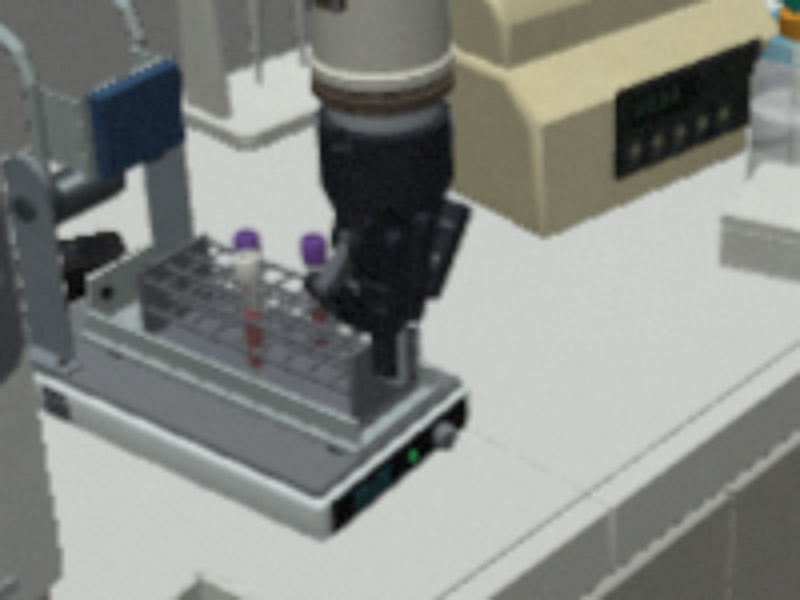

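```bash
python3 -m inch '[{"xyz":[0,-0.003,0],"twist":0},{"xyz":[0,-0.007,0],"twist":0},{"xyz":[0,-0.011,0],"twist":0},{"xyz":[0,-0.015,0],"twist":0},{"xyz":[0,-0.019,0],"twist":0},{"xyz":[0,-0.023,0],"twist":0},{"xyz":[0,-0.026,0],"twist":0},{"xyz":[0,-0.028,0],"twist":0},{"xyz":[0,-0.030,0],"twist":0}]'
python3 to.py 600.7,256.3,7.5 -105,0,88
python3 - <<'E'
from rig import robot, cams
import cv2
n="scene"
cv2.imwrite(f"pics/{n}11.png",cv2.resize(cams.get_image(n)[180:330,160:360],None,fx=4,fy=4))
E
```

```text
t: 14.32
ee_pos: [488.9, 241.9, 260.7]
tcp_rot: [89.9, 90.0, -172.6]
ft_force: [-2.9, -0.9, 1.6]
finger_gap: -0.001
t 14.325 tip mixer [-112.7    0.3   87.7]
shift mm [-0.3 -7.7 -0.3] twist rad 0.0 F [-2.9 -0.9  1.6]
```

View pics/scene11.png

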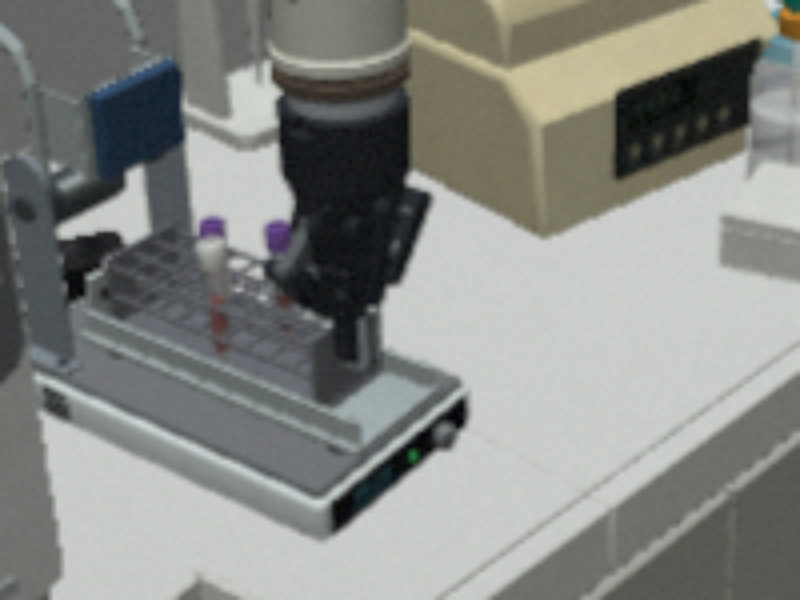

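```bash
for i in 1 2; do python3 -m inch '[{"xyz":[0,-0.001,0],"twist":0},{"xyz":[0,-0.002,0],"twist":0},{"xyz":[0,-0.002,0],"twist":0}]' | grep -E 'ee|ft'; done
```

```text
ee_pos: [491.0, 242.1, 260.7]
ft_force: [-2.1, -0.1, 0.7]
ee_pos: [493.0, 242.3, 260.7]
ft_force: [-2.2, -0.3, 0.4]
```

```bash
for i in 1 2; do python3 -m inch '[{"xyz":[0,-0.001,0],"twist":0},{"xyz":[0,-0.002,0],"twist":0},{"xyz":[0,-0.002,0],"twist":0}]' | grep -E 'ee|ft'; done
```

```text
ee_pos: [495.0, 242.7, 260.7]
ft_force: [-1.2, 0.6, 0.9]
ee_pos: [497.0, 242.9, 260.7]
ft_force: [-2.2, 0.8, 0.9]
```

```bash
for i in 1 2; do python3 -m inch '[{"xyz":[0,-0.001,0],"twist":0},{"xyz":[0,-0.0015,0],"twist":0},{"xyz":[0,-0.0015,0],"twist":0}]' | grep -E 'ee|ft'; done
python3 - <<'E'
from rig import robot, cams
import cv2
for n in ["scene","top"]: cv2.imwrite(f"pics/{n}12.png",cams.get_image(n))
E
python3 ov.py 600.7,256.3,7.2,0 12
```

```text
ee_pos: [498.4, 243.1, 260.7]
ft_force: [-2.8, -0.3, 1.6]
ee_pos: [499.9, 243.3, 260.7]
ft_force: [-2.4, -0.6, 0.8]
```

View pics/ov_scene12.png

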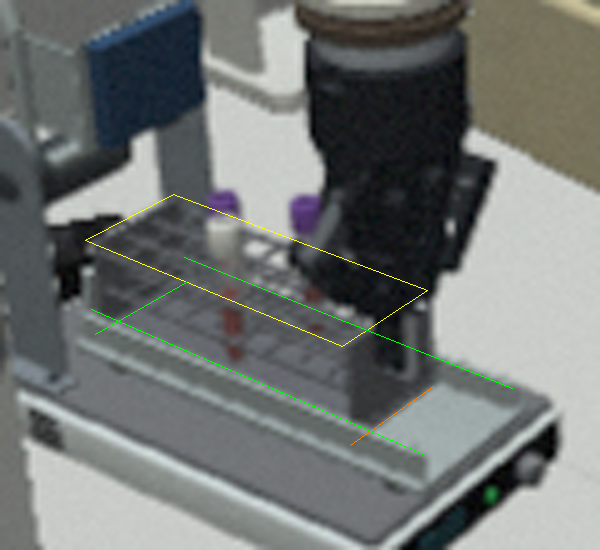

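View pics/ov_top12.png

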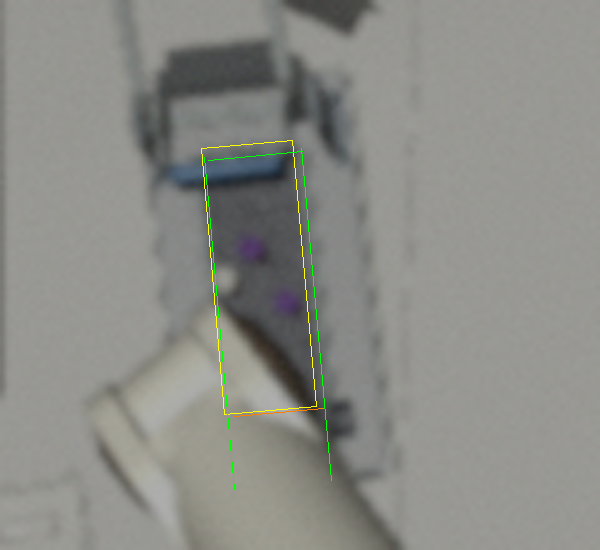

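```bash
for i in 1 2 3; do python3 -m inch '[{"xyz":[0,-0.001,0],"twist":0},{"xyz":[0,-0.001,0],"twist":0}]' | grep -E 't:|ee|ft'; done
```

```text
t: 16.98
ee_pos: [500.9, 243.4, 260.7]
tcp_rot: [-69.3, 90.0, 28.2]
ft_force: [-1.3, -0.4, 0.6]
t: 17.23
ee_pos: [501.6, 243.6, 260.7]
tcp_rot: [101.3, 90.0, -161.2]
ft_force: [-3.4, -0.4, 3.2]
t: 17.48
ee_pos: [501.9, 243.7, 260.5]
tcp_rot: [103.3, 89.9, -159.2]
ft_force: [-5.5, -1.2, 3.8]
```

```bash
python3 -m inch '[{"xyz":[0,-0.001,0],"twist":0},{"xyz":[0,-0.001,0],"twist":0},{"xyz":[0,-0.001,0],"twist":0}]' | grep -E 't:|ee|ft'
python3 - <<'E'
from rig import robot, cams
import cv2
cv2.imwrite("pics/scene13.png",cv2.resize(cams.get_image("scene")[190:310,160:300],None,fx=5,fy=5))
E
```

```text
t: 17.85
ee_pos: [502.2, 243.8, 260.4]
tcp_rot: [104.1, 89.8, -158.3]
ft_force: [-7.2, -2.1, 5.7]
```

View pics/scene13.png

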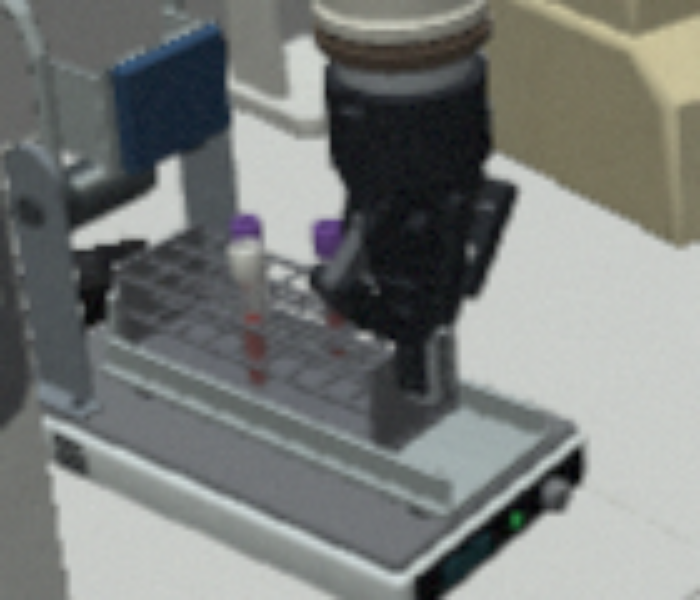

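```bash
python3 -m inch '[{"xyz":[0,0.005,0],"twist":0},{"xyz":[0,0.015,0],"twist":0},{"xyz":[0,0.04,0],"twist":0},{"xyz":[0,0.075,0],"twist":0},{"xyz":[0,0.105,0],"twist":0},{"xyz":[-0.02,0.12,0],"twist":0},{"xyz":[-0.06,0.125,0],"twist":0},{"xyz":[-0.1,0.125,0],"twist":0},{"xyz":[-0.12,0.125,0],"twist":0},{"xyz":[-0.12,0.125,0],"twist":0}]'
python3 - <<'E'
from rig import robot, cams
import cv2
for n in ["scene","top"]: cv2.imwrite(f"pics/{n}14.png",cams.get_image(n))
E
python3 ov.py 600.7,256.3,7.2,0 14
```

```text
t: 19.15
ee_pos: [380.3, 227.7, 382.3]
tcp_rot: [-78.3, 89.7, 19.2]
ft_force: [-0.7, 0.7, -0.4]
finger_gap: 0.003
```

View pics/ov_scene14.png

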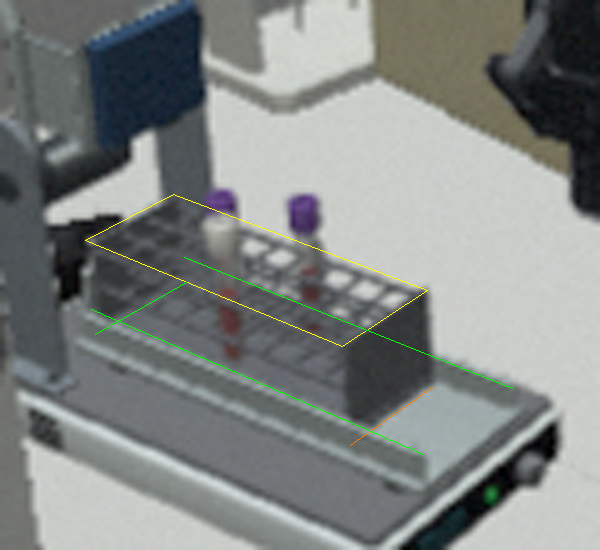

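View pics/ov_top14.png

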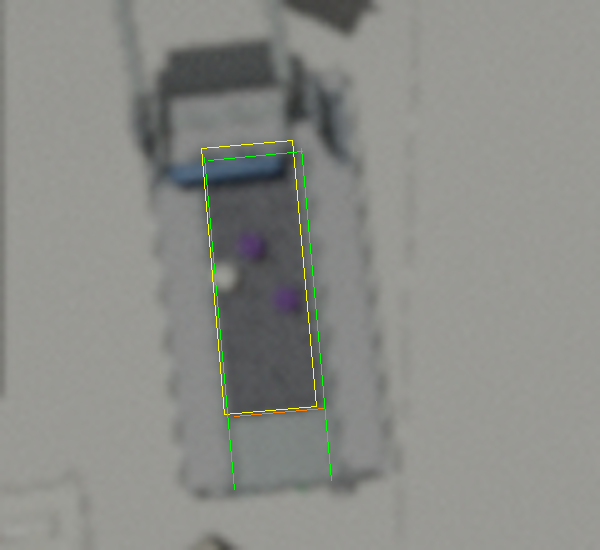

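View pics/scene14.png

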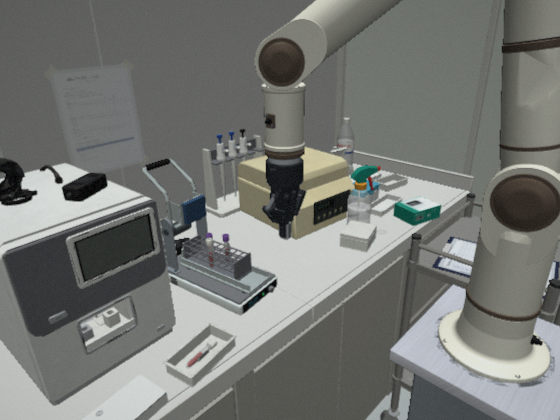

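```bash
python3 -c "
from rig import robot
print(robot.finish_job())"
```

```text
the job is handed in; nothing more can be done
None
```

The hold-down arm is raised and staying up on its own. The rack is pushed home against the rear stop with the tubes standing. I handed the job in at about 19 s.

- **Raising the arm:** I pushed the grip bar up along its arc with shut fingers at about 50 to 60 mm/s. Past its balance point, at roughly 1.0 rad, it left the fingers. The later pictures show it still raised.
- **Pushing the rack:** I pushed the end wall at about 30 mm/s, then in 1 to 2 mm steps. The push force was 1 to 3 N until the end. It then rose to about 7 N while the tool moved only 0.3 mm per 1 mm commanded, so I took that as contact with the stop.
- **Last pictures, fingers well clear:** all three tubes are upright, and the tray, slide box and spray bottle look untouched.

**Doubtful points:**
- My fit of the mixer's position is only good to a few millimetres. In the side view it disagreed with the rack by about 2 mm, so the evidence that the rack is fully home is mainly the force rise.
- An upward force of up to about 6 N showed on the tool while pressing at the stop. I put it down to friction at the fingertip; the pictures showed nothing disturbed.
- The first row of my first move had shifts of 20 and 13 m typed by mistake. The interface limited it to a small free-air motion, and it touched nothing.

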